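Stand the reagent bottles in the holders that fit them

ROBOT

A 7-joint arm with a two-finger parallel gripper is mounted at the origin on a cart in front of the work surface, level with it; the furniture and walls round the work are solid. World frame = base frame: x ahead of the robot, y to its left, z up, the work surface at z = 0. Lengths are in m, angles in rad, forces in N, time in s.
With the tool pointing down it reaches from about 0.4 to 0.85 m from the base axis. Payload 4.5 kg.
Tool frame: the origin (TCP) lies midway between the tips of the shut fingers; the grasp point (between the pads) lies 19 mm behind it; z points along the fingers, y is the direction in which the jaws open and shut (so a half turn about z gives the same grasp; the last joint's range is limited). The gripper opens to 88 mm and grips with 3 to 60 N. Pads are 18 mm wide; open, the fingers measure 123 mm over their backs; the gripper's body (75 mm by 187 mm) begins 45 mm behind the grasp point.
Start: joints at [-1.134, 0.689, -0.195, 1.565, 0.157, 0.902, -0.215], TCP at [0.245, 0.575, 0.239] pointing down, gripper open.
Joint ranges: [-3.01, 3.01], [-0.46, 2.08], [-1.47, 1.51], [0.13, 2.56], [-1, 4.14], [0.04, 2.09], [-2.66, 2.66]. Speed limits (rad/s): [2.57, 2.57, 3.14, 3.14, 3.14, 3.14, 3.14].

INTERFACE

Orientations are given as a unit quaternion [x, y, z, w].
In Python, from plant import r gives the robot as it stands. The module is installed in compiled form; this text tells all that it offers.
- The arm moves only by the shell command python3 -m jog 'ROWS' [FORCE]. ROWS is JSON, a list of rows, each an object with "translation": the shift along the tool's x, y, z in units of 40 mm (1.0 is 40 mm), a list of three; "twist": the turn about the tool's z in units of 6 degrees (1.0 is 6 degrees); "claw": the opening in per cent of the stroke, from 0 (shut) to 100 (fully open). A call has 1 to 20 rows; each row shifts and turns the commanded pose from where the row before left it, along the tool's axes as they then stand; what a row does not reach is not made up. A row lasts 1/12 s, in which the tool goes at most 41.7 mm and 7.16 degrees, less where a joint would pass 70% of its speed; a pose out of reach is approached as far as the arm can. A call is refused whole if a number of a shift passes 1 or a number of a turn 1, either way. A call with a gripper value outside its range is refused whole. The fingers move at their own pace and stop on an object; FORCE is the grip in N (left out, the last holds). Time passes only in rows, so rows that do not move let the fingers close. It gives the time, the measured TCP pose, the force and the opening at its end, in the units of the state.
- r.get_state(): the state, without advancing time (a new reading comes with each control period).
- r.snapshot(name): name is "scene" or "top"; returns a dict with "img" (420x560x3 uint8, red, green, blue), "fx", "fy", "cx", "cy" (pixels), "origin" and "rotation" of the camera in the world. Camera axes: x right, y up, looking along -z (the intrinsics and any distortion apply to the point x, -y, -z); pixel columns grow to the right and rows downward; lengths in m; the calibration is good to about 2 mm. A picture is of the moment at which its call begins. There is no depth.
- r.finish_job(): hands the job in, once; it reports no verdict.
Trained networks look in the newest picture that a camera, given by its name, has taken for a name from the list of things; names that differ only in an ending like _2 or _b are one class to them, and where a whole thing is asked for, a point or a joint stands for the part that bears it (a point fixed in the world has none). Each returns a list of dicts, best first, with "confidence" (0 to 1); they miss things now and then, are a little off and sometimes report something else, mostly with a low value. They report only what shows in the picture. A call takes as long as a camera call. They do not tell look-alikes from the thing itself.
- r.spot_in(label, camera): "rect" ([left, top, right, bottom] in pixels, round what is visible of it).
- r.spot_point(label, camera): "location" ([row, column] in pixels: a listed point, or the origin of a listed thing).
The state is a dict: "clock": time; "q": joint angles; "qd": joint speeds; "joint_torque": joint torques, N m; "tool_pos": TCP position; "eef_rot": TCP orientation; "contact_force": force on the tool from outside, world axes, zero at the start; "moment": the same for the moment, N m; "opening": opening from 0.0 (shut) to 1.0 (fully open).
Only numpy, scipy, OpenCV 4.12 (cv2) and the standard library are available. Lean on these libraries where they do the work, as an engineer would, in place of code of your own. Each camera call takes 0.05 s, during which the arm holds its last target. There are 200 camera calls.

TASK

Tidy the bench for culture work: stand each of the four loose bottles on the open front part of the worktop upright in the round black holder made for its width, right down on the holder's floor: the two wide bottles in the two widest holders (either way round), the middle-sized one in the middle holder, the slender one in the narrowest. Do not knock any bottle over, and leave the two cartons lying among them, and everything else, where they are.

Things in the scene. Friction and masses are not known exactly. Their poses are not given: they have to be found in the camera images.
- holder_large_a: Fixed open round holder of black plastic: flat floor 4 mm thick (its inner floor is 4 mm above the worktop), straight round well 71 mm in diameter from the floor to 14 mm height, above it the rim flares outward to 83 mm mouth at 22 mm height; 91 mm across outside at the top. One of the two widest holders, alike: each fits either 60 mm bottle. Origin: centre of the underside, on the worktop; z up; its yaw means nothing.
- holder_large_b: Fixed open round holder of black plastic: flat floor 4 mm thick (its inner floor is 4 mm above the worktop), straight round well 71 mm in diameter from the floor to 14 mm height, above it the rim flares outward to 83 mm mouth at 22 mm height; 91 mm across outside at the top. The other of the two widest holders. Origin: centre of the underside, on the worktop; z up; its yaw means nothing.
- holder_medium: Fixed open round holder of black plastic: flat floor 4 mm thick (its inner floor is 4 mm above the worktop), straight round well 59 mm in diameter from the floor to 14 mm height, above it the rim flares outward to 71 mm mouth at 22 mm height; 79 mm across outside at the top. The middle-sized holder: fits the 48 mm bottle. Origin: centre of the underside, on the worktop; z up; its yaw means nothing.
- holder_small: Fixed open round holder of black plastic: flat floor 4 mm thick (its inner floor is 4 mm above the worktop), straight round well 47 mm in diameter from the floor to 14 mm height, above it the rim flares outward to 59 mm mouth at 22 mm height; 67 mm across outside at the top. The narrowest holder: fits the 36 mm bottle. Origin: centre of the underside, on the worktop; z up; its yaw means nothing.
- bottle_large_a: Loose upright reagent bottle, 60 mm body diameter, 125 mm tall: one of the two widest bottles, clear body with pink contents and a blue cap. Cap 39 mm in diameter, from 108 to 125 mm height, the shoulder under it starts at about 85 mm. Origin: centre of its underside; z up along the bottle; its yaw means nothing. Grip the cap or the body. Weighs about 200 g.
- bottle_large_b: Loose upright reagent bottle, 60 mm body diameter, 125 mm tall: the other of the two widest bottles, clear body with pale contents and a white cap. Cap 39 mm in diameter, from 108 to 125 mm height, the shoulder under it starts at about 85 mm. Origin: centre of its underside; z up along the bottle; its yaw means nothing. Grip the cap or the body. Weighs about 200 g.
- bottle_medium: Loose upright reagent bottle, 48 mm body diameter, 100 mm tall: the middle-sized bottle, brown with a red cap. Cap 31 mm in diameter, from 86 to 100 mm height. Origin: centre of its underside; z up along the bottle; its yaw means nothing. Grip the cap or the body. Weighs about 120 g.
- bottle_small: Loose upright reagent bottle, 36 mm body diameter, 105 mm tall: the slender bottle, plain white with a grey cap. Straight body up to 76 mm, cap 27 mm in diameter, from 88 to 105 mm height. Origin: centre of its underside; z up along the bottle; its yaw means nothing. Grip the cap or the body. Weighs about 60 g.
- carton_long: Loose closed printed carton, a bystander to be left where it lies, 82 mm long (its y), 32 mm wide (its x), 34 mm high. Origin: centre of its underside.
- carton_flat: Loose closed printed carton, a bystander to be left where it lies, 62 mm long (its y), 42 mm wide (its x), 24 mm high. Origin: centre of its underside. (Fixed surroundings to steer clear of: a tall microscope at the right, y below -0.30 and x above 0.42, so draw the arm in before swinging past it; a stand of upright pipettes about 0.32 m tall at the back, x above 0.70, y from -0.25 to 0.05.)
Mind the look-alikes: they are no part of the job. Several things have the shape of the bottle_medium; the one meant has the colours described above.

How it is judged:
At the end, for the whole second after the job is handed in: Each bottle stands within 10 mm of the centre of a holder of its own size (either wide holder for either wide bottle), down on its floor (underside less than 9 mm above the holder's underside), within 0.12 rad of upright, released and at rest; both cartons within 30 mm of where they lay ((((horizontal distance between bottle_large_a and holder_large_a below 0.01 m and z of bottle_large_a in the frame of holder_large_a below 0.009 m and angle between bottle_large_a's own z axis and vertical below 0.12 rad) and (horizontal distance between bottle_large_b and holder_large_b below 0.01 m and z of bottle_large_b in the frame of holder_large_b below 0.009 m and angle between bottle_large_b's own z axis and vertical below 0.12 rad)) or ((horizontal distance between bottle_large_a and holder_large_b below 0.01 m and z of bottle_large_a in the frame of holder_large_b below 0.009 m and angle between bottle_large_a's own z axis and vertical below 0.12 rad) and (horizontal distance between bottle_large_b and holder_large_a below 0.01 m and z of bottle_large_b in the frame of holder_large_a below 0.009 m and angle between bottle_large_b's own z axis and vertical below 0.12 rad))) and horizontal distance between bottle_medium and holder_medium below 0.01 m and z of bottle_medium in the frame of holder_medium below 0.009 m and angle between each of bottle_medium, bottle_small's own z axis and vertical below 0.12 rad and horizontal distance between bottle_small and holder_small below 0.01 m and z of bottle_small in the frame of holder_small below 0.009 m and linear speed of each of bottle_large_a, bottle_large_b, bottle_medium, bottle_small below 0.02 m/s and distance of each of carton_long, carton_flat from where it was at the start of the episode below 0.03 m); the robot touches nothing.
It fails at once if a bottle is knocked over (tilted more than 0.7 rad) (angle between any of bottle_large_a, bottle_large_b, bottle_medium, bottle_small's own z axis and vertical above 0.7 rad).
It fails at once if a carton is moved by more than 30 mm (distance of any of carton_long, carton_flat from where it was at the start of the episode above 0.03 m).
It also fails if it takes over 112 s, if anything falls off the work surface, if the arm or the gripper's body presses on something with over 40 N, if the wrist force passes 120 N, or if a joint passes its speed limit or range.

## Working session

There is one attempt and no reset: what is moved stays moved. The work goes in short steps, Python scripts to look and compute and a shell command to move; the robot and the scene stay as the last step left them, time stands still between calls to the robot, and variables do not carry over. Pictures are saved under pics/ and viewed, about 12 in all and at most 16, crops included, and the job is handed in when it is done.

```bash
mkdir -p pics
cat > h.py <<'E'
import numpy as np, cv2
from plant import r
from scipy.spatial.transform import Rotation as R
def snap(cam,name=None):
    s=r.snapshot(cam)
    if name: cv2.imwrite('pics/%s.png'%name,cv2.cvtColor(s['img'],cv2.COLOR_RGB2BGR))
    return s
def rot(s):
    a=np.array(s['rotation'],float)
    return a if a.shape==(3,3) else R.from_quat(a).as_matrix()
def px2w(s,row,col,z):
    d=rot(s)@np.array([(col-s['cx'])/s['fx'],-(row-s['cy'])/s['fy'],-1.])
    o=np.array(s['origin']); return o+d*(z-o[2])/d[2]
def w2px(s,p):
    c=rot(s).T@(np.array(p)-np.array(s['origin']))
    return s['cy']-s['fy']*c[1]/-c[2], s['cx']+s['fx']*c[0]/-c[2]
E
python3 - <<'E'
from h import *
np.set_printoptions(precision=3,suppress=True)
st=r.get_state(); print(st)
for cam in('top','scene'):
    s=snap(cam,cam+'0'); print(cam,{k:v for k,v in s.items() if k!='img'})
    for l in('holder_large_a','holder_medium','holder_small','bottle_large_a','bottle_medium','bottle_small','carton_long','carton_flat'):
        for d in r.spot_point(l,cam)[:5]:
            row,col=d['location']; print(l,round(d['confidence'],2),np.round([row,col]),px2w(s,row,col,0)[:2])
        print('  ',[(round(d['confidence'],2),np.round(d['rect']).tolist()) for d in r.spot_in(l,cam)[:5]])
E
```

```text
{'clock': 0.0, 'q': array([-1.134,  0.69 , -0.195,  1.566,  0.157,  0.902, -0.215]), 'qd': array([ 0.   , -0.001,  0.002,  0.001,  0.   , -0.   , -0.002]), 'joint_torque': array([  0.   , -52.756,  -1.266, -15.343,  -0.052,   0.007,   0.   ]), 'tool_pos': array([0.245, 0.574, 0.238]), 'eef_rot': array([ 0.2  ,  0.98 , -0.001, -0.   ]), 'contact_force': array([-0.544,  0.303,  0.064]), 'moment': array([ 0.007, -0.041, -0.022]), 'opening': 1.0030116580082744}
top {'fx': 535.1435268771858, 'fy': 535.1435268771858, 'cx': 280.0486760051324, 'cy': 212.80628765163436, 'origin': array([0.357, 0.032, 1.262]), 'rotation': array([ 0.056, -0.052, -0.701,  0.709])}
holder_large_a 0.93 [256. 157.] [0.444 0.332]
holder_large_a 0.83 [258. 207.] [0.441 0.213]
holder_large_a 0.25 [260. 260.] [0.436 0.087]
   [(0.96, [187.0, 237.0, 223.0, 277.0]), (0.87, [134.0, 236.0, 169.0, 274.0])]
holder_medium 0.42 [186. 227.] [0.613 0.17 ]
   [(0.93, [326.0, 164.0, 357.0, 197.0]), (0.6, [245.0, 243.0, 277.0, 275.0])]
holder_small 0.67 [185. 286.] [0.617 0.028]
holder_small 0.2 [182. 338.] [ 0.628 -0.097]
   [(0.5
[... 1337 characters left out ...]
0, 313.0, 220.0])]
bottle_large_a 0.93 [227. 233.] [0.435 0.081]
bottle_large_a 0.91 [288. 303.] [ 0.469 -0.175]
   [(0.78, [223.0, 182.0, 246.0, 234.0]), (0.59, [292.0, 246.0, 318.0, 297.0])]
bottle_medium 0.81 [273. 359.] [ 0.605 -0.213]
bottle_medium 0.67 [268. 395.] [ 0.687 -0.248]
   [(0.96, [348.0, 240.0, 372.0, 282.0]), (0.96, [384.0, 237.0, 415.0, 272.0])]
bottle_small 0.55 [162. 248.] [0.61  0.299]
   [(0.92, [242.0, 132.0, 251.0, 165.0]), (0.33, [323.0, 227.0, 349.0, 248.0])]
carton_long 0.82 [185. 274.] [0.615 0.167]
   [(0.58, [261.0, 167.0, 290.0, 196.0]), (0.25, [221.0, 185.0, 242.0, 233.0])]
carton_flat 0.61 [256. 270.] [ 0.46  -0.054]
   [(0.71, [258.0, 242.0, 283.0, 268.0])]
```

View pics/top0.png

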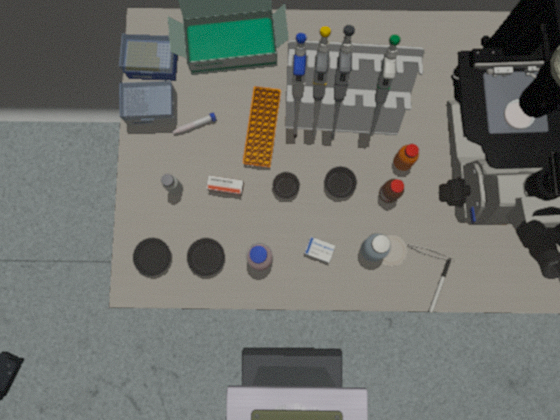

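View pics/scene0.png

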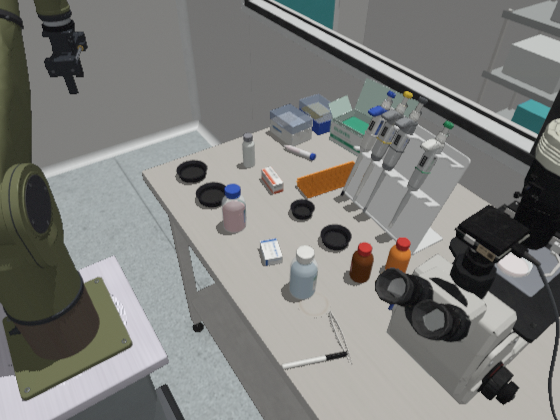

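The scene shows two brown/orange look-alikes: a brown bottle with a red cap at (scene row 262, col 362; top 190, 394), and an orange bottle with a red cap at (scene 255, 400; top 157, 407). The description says brown, so I want the first. There is a white bottle with a grey cap (top 183, 169), blue-capped pink (255, 259) and white-capped pale (246, 377). The holders are at top (257,152), (257,206), (185,286) and (183,340). Next I refine the positions and check with a crop.

Run:
```python
from h import *
np.set_printoptions(precision=4,suppress=True)
T=snap('top');S=snap('scene')
c1=cv2.resize(T['img'][150:285,125:425],None,fx=2.6,fy=2.6,interpolation=cv2.INTER_CUBIC)
c2=cv2.resize(S['img'][225:300,280:420],None,fx=4,fy=4,interpolation=cv2.INTER_CUBIC)
out=np.zeros((c1.shape[0]+240,780,3),np.uint8); out[:c1.shape[0],:c1.shape[1]]=c1; 
c2=cv2.resize(c2,(448,240)); out[c1.shape[0]:,:448]=c2
cv2.imwrite('pics/crop1.png',out[:,:,::-1])
# holders: dark blobs in top view, rim at z=.022
def blob(s,mask,r0,c0,w):
    m=np.zeros(mask.shape,np.uint8); m[r0-w:r0+w,c0-w:c0+w]=mask[r0-w:r0+w,c0-w:c0+w]
    n,l,st,ce=cv2.connectedComponentsWithStats(m)
    if n<2: return None
    k=1+np.argmax(st[1:,4]); cn,_=cv2.findContours((l==k).astype(np.uint8),0,2)
    h=cv2.convexHull(max(cn,key=cv2.contourArea)); e=cv2.fitEllipse(h)
    return e[0][1],e[0][0],e[1],st[k,4]
for s,pts in((T,[(257,152),(257,206),(183,340),(185,286)]),(S,[(171,192),(194,212),(236,336),(210,302)])):
    g=s['img'].max(2)
    for (a,b),z in zip(pts,[.022]*4):
        v=blob(s,(g<75).astype(np.uint8),a,b,27); print('holder',v,px2w(s,v[0],v[1],z)[:2])
hs={}
for nm,s,a,b,z,f in(
 ('blue',T,254,259,.125,lambda h:(h[...,0]>100)&(h[...,0]<135)&(h[...,1]>150)),
 ('blue',S,192,233,.1165,lambda h:(h[...,0]>100)&(h[...,0]<135)&(h[...,1]>150)),
 ('red',T,187,397,.1,lambda h:((h[...,0]<6)|(h[...,0]>174))&(h[...,1]>150)&(h[...,2]>100)),
 ('red',S,248,364,.093,lambda h:((h[...,0]<6)|(h[...,0]>174))&(h[...,1]>150)&(h[...,2]>100)),
 ('white',T,243,379,.125,lambda h:(h[...,1]<40)&(h[...,2]>175)),
 ('white',S,255,305,.1165,lambda h:(h[...,1]<40)&(h[...,2]>175))):
    v=blob(s,f(cv2.cvtColor(s['img'],cv2.COLOR_RGB2HSV)).astype(np.uint8),a,b,14)
    print(nm,v, v and px2w(s,v[0],v[1],z)[:2])
```

```text
holder (256.96697998046875, 151.68917846679688, (37.13433074951172, 38.16838455200195), np.int32(1120)) [0.4401 0.3377]
holder (257.28497314453125, 205.48468017578125, (36.90924072265625, 38.212162017822266), np.int32(1112)) [0.4409 0.2129]
holder (182.4052734375, 339.903076171875, (31.25876808166504, 31.580402374267578), np.int32(782)) [ 0.6216 -0.0988]
holder (185.43887329101562, 285.5455627441406, (26.202009201049805, 26.486553192138672), np.int32(550)) [0.6128 0.0295]
holder (171.30093383789062, 191.7602081298828, (22.730934143066406, 29.91131019592285), np.int32(535)) [0.437  0.3247]
holder (194.48919677734375, 211.31402587890625, (25.070249557495117, 30.655269622802734), np.int32(574)) [0.4367 0.2026]
holder (237.0025634765625, 335.3141784667969, (25.95265007019043, 30.068592071533203), np.int32(611)) [ 0.6171 -0.1065]
holder (209.00286865234375, 301.9766845703125, (20.784618377685547, 22.966564178466797), np.int32(377)) [0.6083 0.0209]
blue (254.01087951660156, 258.0940856933594, (14.724928855895996, 15.321660995483398), np.int32(169)) [0.4423 0.0864]
blue (190.8358154296875, 231.75051879882812, (14.251119613647461, 15.804081916809082), np.int32(178)) [0.4405 0.0846]
red (185.81402587890625, 396.6248474121094, (12.632128715515137, 13.634744644165039), np.int32(140)) [ 0.5988 -0.2158]
red (249.28143310546875, 364.7120361328125, (12.314286231994629, 14.283775329589844), np.int32(138)) [ 0.5982 -0.2202]
white (243.29905700683594, 380.652099609375, (15.078218460083008, 15.67887020111084), np.int32(193)) [ 0.4684 -0.174 ]
white (253.11502075195312, 305.552978515625, (30.511571884155273, 38.9344482421875), np.int32(542)) [ 0.4705 -0.1747]
```

View pics/crop1.png

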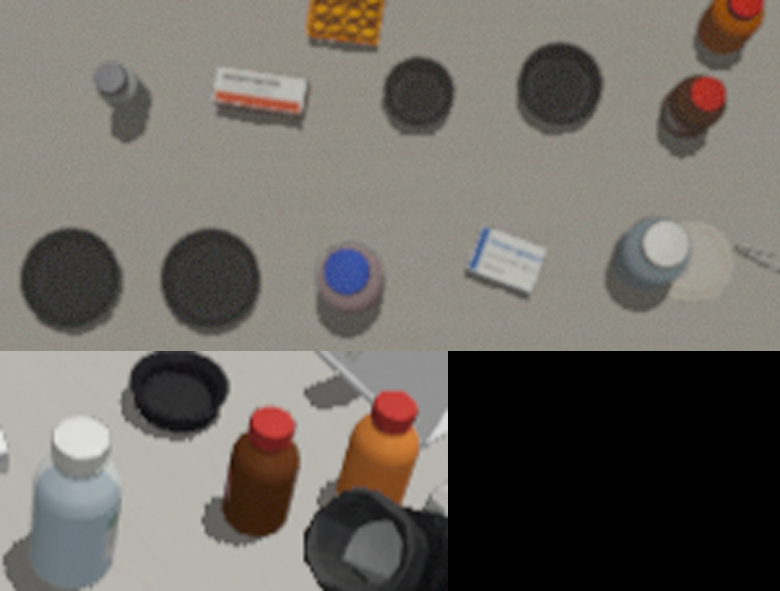

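The crop shows the brown bottle with the red cap next to the orange look-alike, so the choice stands. I'll add a helper that converts targets into tool-axis units.

```bash
cat >> h.py <<'E'
def go(x,y,z,pos=None):
    "shift from pos (default measured) to x,y,z in 40 mm units along the tool axes, plus twist left to jaws along y / along x"
    st=r.get_state(); M=R.from_quat(st['eef_rot']).as_matrix()
    p=np.array(st['tool_pos'] if pos is None else pos)
    a=np.degrees(np.arctan2(M[1,1],M[0,1]))
    print('t %.2f tcp %s open %.3f F %s units %s yaw(y) %.1f -> twist to jaws-y %.2f, jaws-x %.2f'%(st['clock'],np.round(p,4),st['opening'],np.round(st['contact_force'],1),np.round(M.T@(np.array([x,y,z])-p)/.04,2),a,(a-90)/6,a/6))
E
python3 - <<'E'
from h import *
T=snap('top');S=snap('scene')
for s,(r0,r1,c0,c1) in((T,(165,210,150,195)),(S,(125,175,228,270))):
    h=s['img'][r0:r1,c0:c1]; cv2.imwrite('/tmp/%d.png'%r0,h)
a=cv2.resize(T['img'][165:210,150:195],(450,450),interpolation=0);b=cv2.resize(S['img'][127:172,227:262],(350,450),interpolation=0)
cv2.imwrite('pics/small.png',np.hstack([a,b])[:,:,::-1])
print(px2w(T,180,167.7,.105), px2w(T,188.5,172,0))
go(.606,.295,.2)
E
```

```text
[0.60481692 0.29023314 0.105     ] [0.60657251 0.30235094 0.        ]
t 1.90 tcp [0.245  0.575  0.2388] open 1.000 F [-0.  -0.2 -0.1] units [-11.05  -2.9    0.97] yaw(y) 66.9 -> twist to jaws-y -3.85, jaws-x 11.15
```

View pics/small.png

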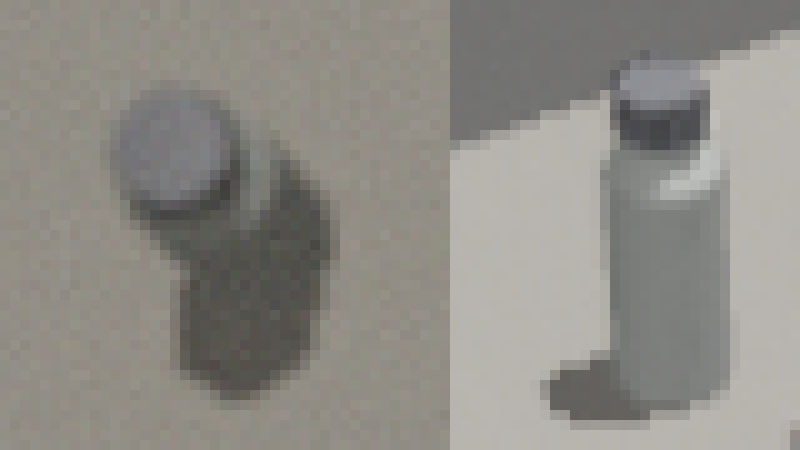

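```bash
python3 -m jog '[{"translation":[0,0,0],"twist":-0.96,"claw":70},{"translation":[0,0,0],"twist":-0.96,"claw":70},{"translation":[0,0,0],"twist":-0.96,"claw":70},{"translation":[0,0,0],"twist":-0.96,"claw":70},{"translation":[-0.75,-0.59,0.1],"twist":0,"claw":70},{"translation":[-0.75,-0.59,0.1],"twist":0,"claw":70},{"translation":[-0.75,-0.59,0.1],"twist":0,"claw":70},{"translation":[-0.75,-0.59,0.1],"twist":0,"claw":70},{"translation":[-0.75,-0.59,0.1],"twist":0,"claw":70},{"translation":[-0.75,-0.59,0.1],"twist":0,"claw":70},{"translation":[-0.75,-0.59,0.1],"twist":0,"claw":70},{"translation":[-0.75,-0.59,0.1],"twist":0,"claw":70},{"translation":[-0.75,-0.59,0.1],"twist":0,"claw":70},{"translation":[-0.75,-0.59,0.1],"twist":0,"claw":70},{"translation":[-0.75,-0.59,0.1],"twist":0,"claw":70},{"translation":[-0.75,-0.59,0.1],"twist":0,"claw":70},{"translation":[0,0,0],"twist":0,"claw":70},{"translation":[0,0,0],"twist":0,"claw":70},{"translation":[0,0,0],"twist":0,"claw":70}]'
python3 - <<'E'
from h import *
S=snap('scene','s1'); print(px2w(S,135.2,247.9,.105))
go(.605,.291,.086)
E
```

```text
clock: 3.48
tool_pos: [0.6042, 0.2922, 0.1906]
eef_rot: [0.0, 1.0, 0.001, -0.001]
contact_force: [-0.2, 0.1, 0.2]
opening: 0.705
[0.60604836 0.28761198 0.105     ]
t 3.53 tcp [0.6035 0.2933 0.1908] open 0.702 F [-0.4  0.6  0.4] units [-0.04 -0.06  2.62] yaw(y) 90.1 -> twist to jaws-y 0.01, jaws-x 15.01
```

View pics/s1.png

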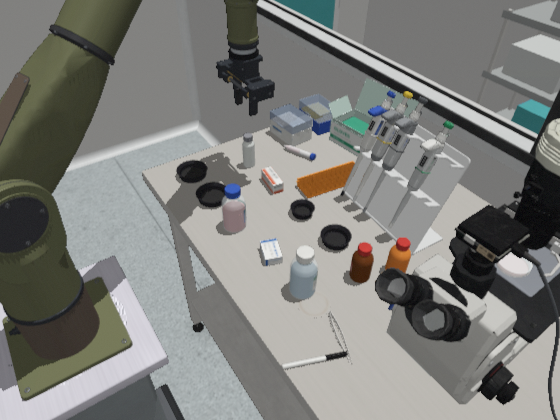

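The arm is over the slender bottle, fingertips at about (108,254) above the cap at (135,248). I'll descend and grip.

```bash
python3 -m jog '[{"translation":[-0.03,-0.1,0.4],"twist":0,"claw":70},{"translation":[0,0,0.4],"twist":0,"claw":70},{"translation":[0,0,0.4],"twist":0,"claw":70},{"translation":[0,0,0.4],"twist":0,"claw":70},{"translation":[0,0,0.4],"twist":0,"claw":70},{"translation":[0,0,0.4],"twist":0,"claw":70},{"translation":[0,0,0.22],"twist":0,"claw":70},{"translation":[0,0,0],"twist":0,"claw":70},{"translation":[0,0,0],"twist":0,"claw":0},{"translation":[0,0,0],"twist":0,"claw":0},{"translation":[0,0,0],"twist":0,"claw":0},{"translation":[0,0,0],"twist":0,"claw":0},{"translation":[0,0,0],"twist":0,"claw":0},{"translation":[0,0,0],"twist":0,"claw":0},{"translation":[0,0,0],"twist":0,"claw":0},{"translation":[0,0,0],"twist":0,"claw":0}]' 20
python3 - <<'E'
from h import *
go(.6135,.0295,.152)
E
```

```text
clock: 4.87
tool_pos: [0.6064, 0.288, 0.0865]
eef_rot: [0.0, 1.0, 0.0, 0.0]
contact_force: [-0.3, 0.3, 3.1]
opening: 0.304
t 4.87 tcp [0.6064 0.288  0.0865] open 0.304 F [-0.3  0.3  3.1] units [-0.18 -6.46 -1.64] yaw(y) 90.0 -> twist to jaws-y -0.01, jaws-x 14.99
```

```bash
python3 -m jog '[{"translation":[0,0,-0.2],"twist":0,"claw":0},{"translation":[0,0,-0.4],"twist":0,"claw":0},{"translation":[0,0,-0.5],"twist":0,"claw":0},{"translation":[0,0,-0.4],"twist":0,"claw":0},{"translation":[0,0,-0.2],"twist":0,"claw":0},{"translation":[-0.01,-0.24,0],"twist":0,"claw":0},{"translation":[-0.01,-0.5,0],"twist":0,"claw":0},{"translation":[-0.02,-0.6,0],"twist":0,"claw":0},{"translation":[-0.02,-0.6,0],"twist":0,"claw":0},{"translation":[-0.02,-0.6,0],"twist":0,"claw":0},{"translation":[-0.02,-0.6,0],"twist":0,"claw":0},{"translation":[-0.02,-0.6,0],"twist":0,"claw":0},{"translation":[-0.02,-0.6,0],"twist":0,"claw":0},{"translation":[-0.02,-0.6,0],"twist":0,"claw":0},{"translation":[-0.01,-0.6,0],"twist":0,"claw":0},{"translation":[-0.01,-0.6,0],"twist":0,"claw":0},{"translation":[0,-0.6,0],"twist":0,"claw":0},{"translation":[0,-0.32,0],"twist":0,"claw":0},{"translation":[0,0,0],"twist":0,"claw":0},{"translation":[0,0,0],"twist":0,"claw":0}]'
python3 - <<'E'
from h import *
go(.6135,.0295,.0915)
S=snap('scene'); a=cv2.resize(S['img'][120:270,220:370],(600,600),interpolation=2); cv2.imwrite('pics/s2.png',a[:,:,::-1])
print(w2px(S,[.6135,.0295,.022]),w2px(S,[.6135,.0295,.0685]))
E
```

```text
clock: 6.53
tool_pos: [0.6125, 0.005, 0.1534]
eef_rot: [0.001, 1.0, 0.0, -0.001]
contact_force: [-0.1, 0.2, -0.5]
opening: 0.302
t 6.53 tcp [0.6125 0.005  0.1534] open 0.302 F [-0.1  0.2 -0.5] units [-0.02  0.61  1.55] yaw(y) 89.9 -> twist to jaws-y -0.02, jaws-x 14.98
(np.float64(206.44875183290247), np.float64(301.6591012334177)) (np.float64(193.0286188436813), np.float64(302.45292531331893))
```

View pics/s2.png

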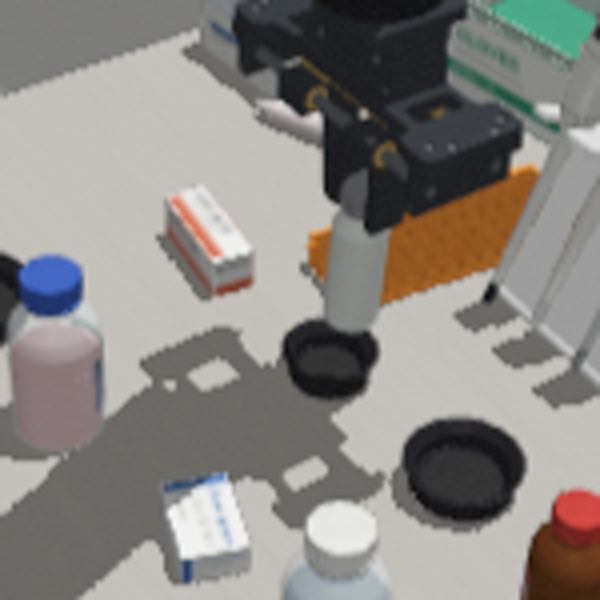

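I overshot in y by 24 mm. The holder rim is where predicted (206,302), so I'll correct, lower and release.

```bash
python3 -m jog '[{"translation":[-0.02,0.3,0],"twist":0,"claw":0},{"translation":[0,0.31,0],"twist":0,"claw":0},{"translation":[0,0,0.1],"twist":0,"claw":0},{"translation":[0,0,0.2],"twist":0,"claw":0},{"translation":[0,0,0.3],"twist":0,"claw":0},{"translation":[0,0,0.3],"twist":0,"claw":0},{"translation":[0,0,0.25],"twist":0,"claw":0},{"translation":[0,0,0.2],"twist":0,"claw":0},{"translation":[0,0,0.1],"twist":0,"claw":0},{"translation":[0,0,0.1],"twist":0,"claw":0},{"translation":[0,0,0],"twist":0,"claw":0},{"translation":[0,0,0],"twist":0,"claw":0},{"translation":[0,0,0],"twist":0,"claw":0}]'
python3 - <<'E'
from h import *
go(.6135,.0295,.0915)
E
```

```text
clock: 7.67
tool_pos: [0.6142, 0.0296, 0.0924]
eef_rot: [0.0, 1.0, 0.0, 0.001]
contact_force: [0.3, 0.2, 0.3]
opening: 0.303
t 7.67 tcp [0.6142 0.0296 0.0924] open 0.303 F [0.3 0.2 0.3] units [ 0.02 -0.    0.02] yaw(y) 90.0 -> twist to jaws-y -0.01, jaws-x 14.99
```

```bash
python3 -m jog '[{"translation":[0,0,0.03],"twist":0,"claw":0},{"translation":[0,0,0],"twist":0,"claw":40},{"translation":[0,0,0],"twist":0,"claw":50},{"translation":[0,0,0],"twist":0,"claw":60},{"translation":[0,0,0],"twist":0,"claw":70},{"translation":[0,0,0],"twist":0,"claw":70},{"translation":[0,0,-0.3],"twist":0,"claw":70},{"translation":[0,0,-0.5],"twist":0,"claw":70},{"translation":[0,0,-0.5],"twist":0,"claw":80},{"translation":[0,0,-0.5],"twist":0,"claw":85},{"translation":[0,0,-0.3],"twist":0,"claw":85},{"translation":[0.5,0.16,0],"twist":0,"claw":85},{"translation":[0.6,0.2,0],"twist":0,"claw":85},{"translation":[0.7,0.23,0],"twist":0,"claw":85},{"translation":[0.7,0.23,0],"twist":0,"claw":85},{"translation":[0.7,0.23,0],"twist":0,"claw":85},{"translation":[0.6,0.2,0],"twist":0,"claw":85},{"translation":[0.5,0.15,0],"twist":0,"claw":85},{"translation":[0,0,0],"twist":0,"claw":85},{"translation":[0,0,0],"twist":0,"claw":85}]'
python3 - <<'E'
from h import *
go(.4415,.0855,.106)
S=snap('scene'); a=cv2.resize(S['img'][60:270,190:400],(600,600),interpolation=2); cv2.imwrite('pics/s3.png',a[:,:,::-1])
E
```

```text
clock: 9.33
tool_pos: [0.4416, 0.086, 0.1753]
eef_rot: [-0.001, 1.0, -0.0, 0.0]
contact_force: [0.0, 0.2, 1.1]
opening: 0.849
t 9.33 tcp [0.4416 0.086  0.1753] open 0.849 F [0.  0.2 1.1] units [ 0.   -0.01  1.73] yaw(y) 90.1 -> twist to jaws-y 0.01, jaws-x 15.01
```

View pics/s3.png

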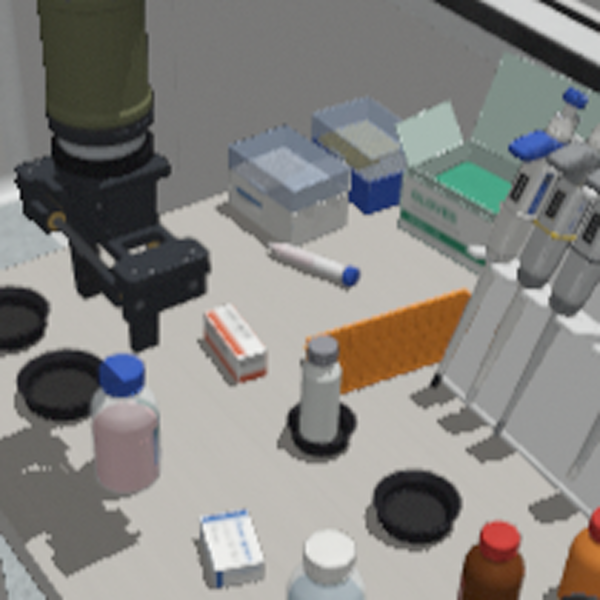

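The slender bottle stands in its holder at crop (320,400). The gripper is above the blue cap.

```bash
python3 -m jog '[{"translation":[0,0,0.2],"twist":0,"claw":85},{"translation":[0,0,0.4],"twist":0,"claw":85},{"translation":[0,0,0.4],"twist":0,"claw":85},{"translation":[0,0,0.4],"twist":0,"claw":85},{"translation":[0,0,0.3],"twist":0,"claw":85},{"translation":[0,0,0.04],"twist":0,"claw":85},{"translation":[0,0,0],"twist":0,"claw":85},{"translation":[0,0,0],"twist":0,"claw":0},{"translation":[0,0,0],"twist":0,"claw":0},{"translation":[0,0,0],"twist":0,"claw":0},{"translation":[0,0,0],"twist":0,"claw":0},{"translation":[0,0,0],"twist":0,"claw":0},{"translation":[0,0,0],"twist":0,"claw":0},{"translation":[0,0,0],"twist":0,"claw":0}]' 30
python3 - <<'E'
from h import *
go(.441,.337,.166)
E
```

```text
clock: 10.55
tool_pos: [0.4421, 0.086, 0.1054]
eef_rot: [0.0, 1.0, 0.0, 0.0]
contact_force: [-0.2, 0.7, 2.9]
opening: 0.431
t 10.55 tcp [0.4421 0.086  0.1054] open 0.431 F [-0.2  0.7  2.9] units [ 0.03  6.28 -1.51] yaw(y) 90.0 -> twist to jaws-y -0.00, jaws-x 15.00
```

```bash
python3 -m jog '[{"translation":[0,0,-0.2],"twist":0,"claw":0},{"translation":[0,0,-0.3],"twist":0,"claw":0},{"translation":[0,0,-0.5],"twist":0,"claw":0},{"translation":[0,0,-0.3],"twist":0,"claw":0},{"translation":[0,0,-0.2],"twist":0,"claw":0},{"translation":[0,0.3,0],"twist":0,"claw":0},{"translation":[0,0.5,0],"twist":0,"claw":0},{"translation":[0,0.56,0],"twist":0,"claw":0},{"translation":[0,0.56,0],"twist":0,"claw":0},{"translation":[0,0.56,0],"twist":0,"claw":0},{"translation":[0,0.56,0],"twist":0,"claw":0},{"translation":[0,0.56,0],"twist":0,"claw":0},{"translation":[0,0.56,0],"twist":0,"claw":0},{"translation":[0,0.56,0],"twist":0,"claw":0},{"translation":[0,0.56,0],"twist":0,"claw":0},{"translation":[0,0.56,0],"twist":0,"claw":0},{"translation":[0,0.3,0],"twist":0,"claw":0},{"translation":[0,0.14,0],"twist":0,"claw":0},{"translation":[0,0,0],"twist":0,"claw":0},{"translation":[0,0,0],"twist":0,"claw":0}]'
python3 - <<'E'
from h import *
go(.441,.337,.1104)
S=snap('scene'); a=cv2.resize(S['img'][60:220,130:290],(600,600),interpolation=2); cv2.imwrite('pics/s4.png',a[:,:,::-1])
print((np.array(w2px(S,[.441,.337,.022]))-[60,130])*3.75)
E
```

```text
clock: 12.22
tool_pos: [0.442, 0.3351, 0.1648]
eef_rot: [0.001, 1.0, -0.001, -0.0]
contact_force: [0.6, 0.3, -1.8]
opening: 0.431
t 12.22 tcp [0.442  0.3351 0.1648] open 0.431 F [ 0.6  0.3 -1.8] units [0.02 0.05 1.36] yaw(y) 89.9 -> twist to jaws-y -0.01, jaws-x 14.99
[407.46247077 229.32081055]
```

View pics/s4.png

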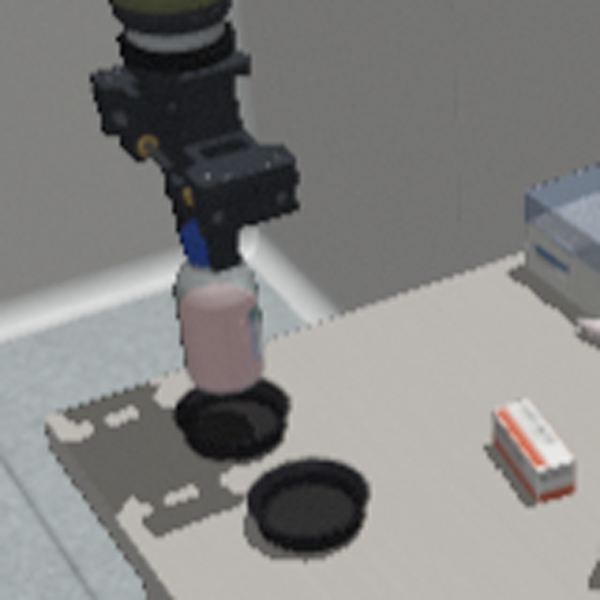

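The bottle hangs over the far holder; its rim centre is at about crop (232,412), against a predicted (229,407). I'll lower, release and lift.

```bash
python3 -m jog '[{"translation":[0,0.03,0.1],"twist":0,"claw":0},{"translation":[0,0,0.2],"twist":0,"claw":0},{"translation":[0,0,0.3],"twist":0,"claw":0},{"translation":[0,0,0.3],"twist":0,"claw":0},{"translation":[0,0,0.2],"twist":0,"claw":0},{"translation":[0,0,0.14],"twist":0,"claw":0},{"translation":[0,0,0.1],"twist":0,"claw":0},{"translation":[0,0,0],"twist":0,"claw":0},{"translation":[0,0,0],"twist":0,"claw":0},{"translation":[0,0,0],"twist":0,"claw":0}]'
python3 - <<'E'
from h import *
go(.441,.337,.1098)
E
```

```text
clock: 13.1
tool_pos: [0.4423, 0.3383, 0.1119]
eef_rot: [0.0, 1.0, 0.0, 0.0]
contact_force: [0.4, 0.3, -2.5]
opening: 0.433
t 13.10 tcp [0.4423 0.3383 0.1119] open 0.433 F [ 0.4  0.3 -2.5] units [ 0.03 -0.03  0.05] yaw(y) 90.0 -> twist to jaws-y -0.01, jaws-x 14.99
```

```bash
python3 -m jog '[{"translation":[0,0,0.05],"twist":0,"claw":0},{"translation":[0,0,0],"twist":0,"claw":0},{"translation":[0,0,0],"twist":0,"claw":50},{"translation":[0,0,0],"twist":0,"claw":60},{"translation":[0,0,0],"twist":0,"claw":70},{"translation":[0,0,0],"twist":0,"claw":80},{"translation":[0,0,0],"twist":0,"claw":85},{"translation":[0,0,-0.2],"twist":0,"claw":85},{"translation":[0,0,-0.4],"twist":0,"claw":85},{"translation":[0,0,-0.5],"twist":0,"claw":85},{"translation":[0,0,-0.5],"twist":0,"claw":85},{"translation":[0,0,-0.2],"twist":0,"claw":85},{"translation":[0,0,0],"twist":0,"claw":85}]'
python3 -m jog '[{"translation":[0,-0.3,0],"twist":0,"claw":85},{"translation":[-0.04,-0.6,0],"twist":0,"claw":85},{"translation":[-0.04,-0.7,0],"twist":0,"claw":85},{"translation":[-0.04,-0.75,0],"twist":0,"claw":85},{"translation":[-0.04,-0.75,0],"twist":0,"claw":85},{"translation":[-0.04,-0.75,0],"twist":0,"claw":85},{"translation":[-0.04,-0.75,0],"twist":0,"claw":85},{"translation":[-0.04,-0.75,0],"twist":0,"claw":85},{"translation":[-0.04,-0.75,0],"twist":0,"claw":85},{"translation":[-0.04,-0.75,0],"twist":0,"claw":85},{"translation":[-0.04,-0.75,0],"twist":0,"claw":85},{"translation":[-0.04,-0.75,0],"twist":0,"claw":85},{"translation":[-0.04,-0.75,0],"twist":0,"claw":85},{"translation":[-0.04,-0.75,0],"twist":0,"claw":85},{"translation":[-0.04,-0.75,0],"twist":0,"claw":85},{"translation":[-0.04,-0.75,0],"twist":0,"claw":85},{"translation":[-0.04,-0.75,0],"twist":0,"claw":85},{"translation":[0,-0.5,0],"twist":0,"claw":85},{"translation":[0,-0.2,0],"twist":0,"claw":85},{"translation":[0,0,0],"twist":0,"claw":85}]'
python3 - <<'E'
from h import *
go(.4695,-.1745,.106)
S=snap('scene','s5')
E
```

```text
clock: 14.18
tool_pos: [0.4431, 0.3391, 0.1837]
eef_rot: [0.0, 1.0, 0.002, 0.002]
contact_force: [0.3, 0.7, -0.5]
opening: 0.852
clock: 15.85
tool_pos: [0.4656, -0.1763, 0.1803]
eef_rot: [0.003, 1.0, -0.0, -0.001]
contact_force: [0.4, 1.0, 0.3]
opening: 0.85
t 15.85 tcp [ 0.4656 -0.1763  0.1803] open 0.850 F [0.4 1.  0.3] units [-0.1   0.04  1.86] yaw(y) 89.7 -> twist to jaws-y -0.05, jaws-x 14.95
```

View pics/s5.png

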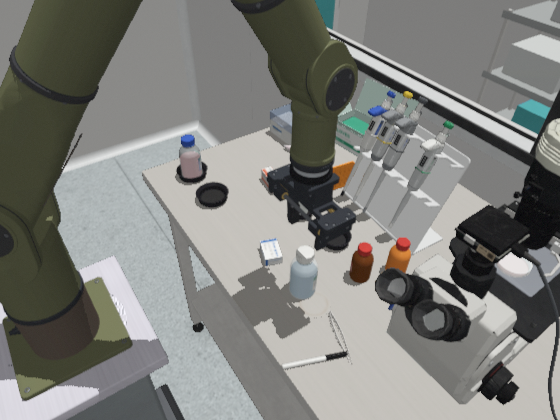

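The pink bottle stands in the far holder (165,191), and the gripper is above the white cap (253,305). I'll descend, grip and lift.

```bash
python3 -m jog '[{"translation":[-0.08,0.03,0.2],"twist":-0.04,"claw":85},{"translation":[0,0,0.4],"twist":0,"claw":85},{"translation":[0,0,0.4],"twist":0,"claw":85},{"translation":[0,0,0.4],"twist":0,"claw":85},{"translation":[0,0,0.3],"twist":0,"claw":85},{"translation":[0,0,0.15],"twist":0,"claw":85},{"translation":[0,0,0],"twist":0,"claw":85},{"translation":[0,0,0],"twist":0,"claw":0},{"translation":[0,0,0],"twist":0,"claw":0},{"translation":[0,0,0],"twist":0,"claw":0},{"translation":[0,0,0],"twist":0,"claw":0},{"translation":[0,0,0],"twist":0,"claw":0},{"translation":[0,0,0],"twist":0,"claw":0},{"translation":[0,0,0],"twist":0,"claw":0}]' 30
python3 -m jog '[{"translation":[0,0,-0.2],"twist":0,"claw":0},{"translation":[0,0,-0.3],"twist":0,"claw":0},{"translation":[0,0,-0.5],"twist":0,"claw":0},{"translation":[0,0,-0.5],"twist":0,"claw":0},{"translation":[0,0,-0.2],"twist":0,"claw":0},{"translation":[0,0,0],"twist":0,"claw":0}]'
python3 - <<'E'
from h import *
go(.4415,.2135,.172)
E
```

```text
clock: 17.07
tool_pos: [0.4708, -0.173, 0.1078]
eef_rot: [-0.002, 1.0, -0.0, 0.0]
contact_force: [-0.5, -0.1, 1.7]
opening: 0.432
clock: 17.57
tool_pos: [0.4715, -0.173, 0.1772]
eef_rot: [-0.002, 1.0, -0.0, 0.002]
contact_force: [0.1, 0.7, -2.1]
opening: 0.437
t 17.57 tcp [ 0.4715 -0.173   0.1772] open 0.437 F [ 0.1  0.7 -2.1] units [0.72 9.67 0.12] yaw(y) 90.2 -> twist to jaws-y 0.03, jaws-x 15.03
```

```bash
python3 -m jog '[{"translation":[0,0.3,0],"twist":0,"claw":0},{"translation":[0,0.5,0],"twist":0,"claw":0},{"translation":[0.05,0.59,0],"twist":0,"claw":0},{"translation":[0.05,0.59,0],"twist":0,"claw":0},{"translation":[0.05,0.59,0],"twist":0,"claw":0},{"translation":[0.05,0.59,0],"twist":0,"claw":0},{"translation":[0.05,0.59,0],"twist":0,"claw":0},{"translation":[0.05,0.59,0],"twist":0,"claw":0},{"translation":[0.05,0.59,0],"twist":0,"claw":0},{"translation":[0.05,0.59,0],"twist":0,"claw":0},{"translation":[0.05,0.59,0],"twist":0,"claw":0},{"translation":[0.05,0.59,0],"twist":0,"claw":0},{"translation":[0.05,0.59,0],"twist":0,"claw":0},{"translation":[0.05,0.59,0],"twist":0,"claw":0},{"translation":[0.05,0.59,0],"twist":0,"claw":0},{"translation":[0.05,0.59,0],"twist":0,"claw":0},{"translation":[0,0.4,0],"twist":0,"claw":0},{"translation":[0,0.2,0],"twist":0,"claw":0},{"translation":[0,0,0],"twist":0,"claw":0},{"translation":[0,0,0],"twist":0,"claw":0}]'
python3 - <<'E'
from h import *
go(.4415,.2135,.1125)
S=snap('scene'); a=cv2.resize(S['img'][80:240,130:290],(600,600),interpolation=2); cv2.imwrite('pics/s6.png',a[:,:,::-1])
print((np.array(w2px(S,[.4415,.2135,.022]))-[80,130])*3.75)
E
```

```text
clock: 19.23
tool_pos: [0.4403, 0.2128, 0.1748]
eef_rot: [-0.002, 1.0, -0.001, -0.001]
contact_force: [-1.0, -1.1, -2.3]
opening: 0.434
t 19.23 tcp [0.4403 0.2128 0.1748] open 0.434 F [-1.  -1.1 -2.3] units [-0.03  0.02  1.56] yaw(y) 90.2 -> twist to jaws-y 0.04, jaws-x 15.04
[418.82325155 303.8409263 ]
```

View pics/s6.png

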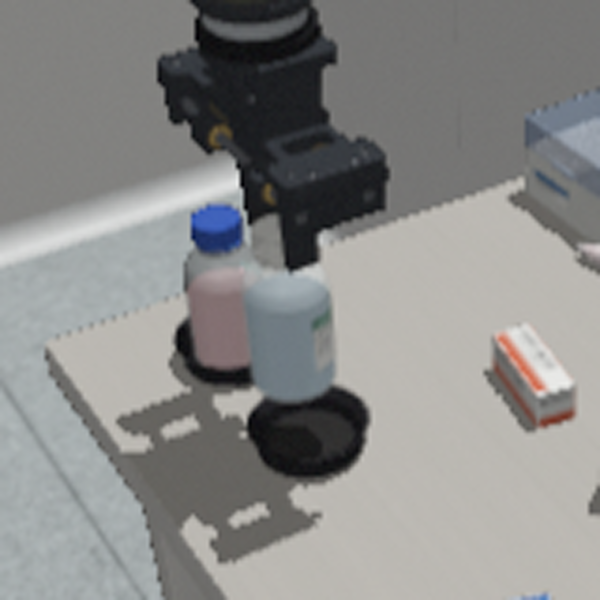

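The pale bottle hangs above the nearer wide holder, rim centre about crop (308,428). I'll lower and release.

```bash
python3 -m jog '[{"translation":[-0.02,0.02,0.2],"twist":0.03,"claw":0},{"translation":[0,0,0.3],"twist":0,"claw":0},{"translation":[0,0,0.35],"twist":0,"claw":0},{"translation":[0,0,0.3],"twist":0,"claw":0},{"translation":[0,0,0.2],"twist":0,"claw":0},{"translation":[0,0,0.1],"twist":0,"claw":0},{"translation":[0,0,0.1],"twist":0,"claw":0},{"translation":[0,0,0],"twist":0,"claw":0},{"translation":[0,0,0],"twist":0,"claw":0},{"translation":[0,0,0],"twist":0,"claw":0}]'
python3 - <<'E'
from h import *
go(.4415,.2135,.1115)
E
```

```text
clock: 20.12
tool_pos: [0.4418, 0.214, 0.1135]
eef_rot: [-0.0, 1.0, -0.0, -0.0]
contact_force: [1.0, 0.2, -3.4]
opening: 0.43
t 20.12 tcp [0.4418 0.214  0.1135] open 0.430 F [ 1.   0.2 -3.4] units [ 0.01 -0.01  0.05] yaw(y) 90.0 -> twist to jaws-y 0.00, jaws-x 15.00
```

```bash
python3 -m jog '[{"translation":[0,0,0.05],"twist":0,"claw":0},{"translation":[0,0,0],"twist":0,"claw":0},{"translation":[0,0,0],"twist":0,"claw":50},{"translation":[0,0,0],"twist":0,"claw":60},{"translation":[0,0,0],"twist":0,"claw":70},{"translation":[0,0,0],"twist":0,"claw":80},{"translation":[0,0,0],"twist":0,"claw":80},{"translation":[0,0,-0.2],"twist":0,"claw":80},{"translation":[0,0,-0.4],"twist":0,"claw":80},{"translation":[0,0,-0.5],"twist":0,"claw":80},{"translation":[0,0,-0.5],"twist":0,"claw":80},{"translation":[0,0,-0.2],"twist":0,"claw":65},{"translation":[0,0,0],"twist":0,"claw":65}]'
python3 -m jog '[{"translation":[0,-0.3,0],"twist":0,"claw":65},{"translation":[-0.1,-0.5,0],"twist":0,"claw":65},{"translation":[-0.1,-0.65,0],"twist":0,"claw":65},{"translation":[-0.1,-0.65,0],"twist":0,"claw":65},{"translation":[-0.1,-0.65,0],"twist":0,"claw":65},{"translation":[-0.1,-0.65,0],"twist":0,"claw":65},{"translation":[-0.1,-0.65,0],"twist":0,"claw":65},{"translation":[-0.1,-0.65,0],"twist":0,"claw":65},{"translation":[0,-0.65,0],"twist":0,"claw":65},{"translation":[0,-0.65,0],"twist":0,"claw":65},{"translation":[0,-0.65,0],"twist":0,"claw":65},{"translation":[0,-0.65,0],"twist":0,"claw":65},{"translation":[0,-0.4,0],"twist":0,"claw":65},{"translation":[0,-0.2,0],"twist":0,"claw":65},{"translation":[0,0,0],"twist":0,"claw":65}]'
python3 - <<'E'
from h import *
print(r.get_state()['q'])
go(.5985,-.2175,.086)
T=snap('top');S=snap('scene')
a=cv2.resize(T['img'][100:285,125:475],(800,423),interpolation=2); cv2.imwrite('pics/t7.png',a[:,:,::-1])
E
```

```text
clock: 21.2
tool_pos: [0.443, 0.215, 0.1854]
eef_rot: [-0.0, 1.0, 0.001, 0.002]
contact_force: [-0.1, -0.6, 0.1]
opening: 0.67
clock: 22.45
tool_pos: [0.4687, -0.1042, 0.1824]
eef_rot: [0.002, 1.0, -0.0, -0.001]
contact_force: [-0.5, 0.8, 0.4]
opening: 0.652
[ 0.37037529  0.61671101 -0.39094978  2.04307196  0.4275812   0.56268358
  1.24460478]
t 22.45 tcp [ 0.4687 -0.1042  0.1824] open 0.652 F [-0.5  0.8  0.4] units [-3.26 -2.82  2.4 ] yaw(y) 89.8 -> twist to jaws-y -0.04, jaws-x 14.96
```

View pics/t7.png

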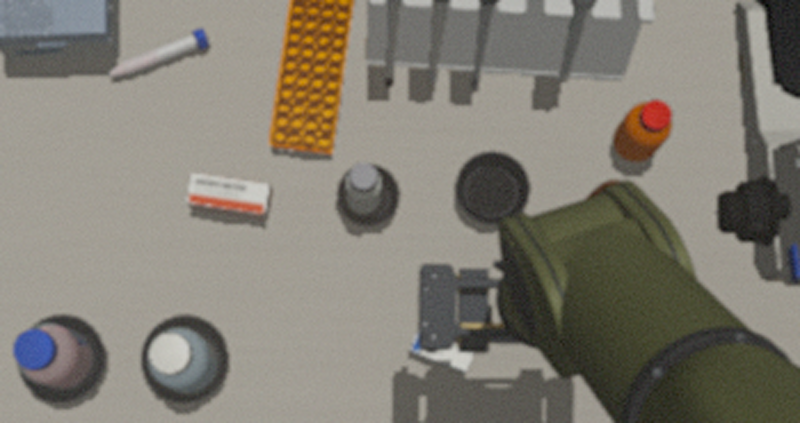

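Both wide bottles and the slender one are seated in their holders (crop (60,355), (180,360), (367,190)). Now I turn the jaws along x, away from microscope and stand, and go over the brown bottle.

```bash
python3 -m jog '[{"translation":[0,0,0],"twist":1,"claw":65},{"translation":[0,0,0],"twist":1,"claw":65},{"translation":[0,0,0],"twist":1,"claw":65},{"translation":[0,0,0],"twist":1,"claw":65},{"translation":[0,0,0],"twist":1,"claw":65},{"translation":[0,0,0],"twist":1,"claw":65},{"translation":[0,0,0],"twist":1,"claw":65},{"translation":[0,0,0],"twist":1,"claw":65},{"translation":[0,0,0],"twist":1,"claw":65},{"translation":[0,0,0],"twist":1,"claw":65},{"translation":[0,0,0],"twist":1,"claw":65},{"translation":[0,0,0],"twist":1,"claw":65},{"translation":[0,0,0],"twist":1,"claw":65},{"translation":[0,0,0],"twist":1,"claw":65},{"translation":[0,0,0],"twist":0.96,"claw":65},{"translation":[0,0,0],"twist":0,"claw":65}]'
python3 -m jog '[{"translation":[-0.2,0.2,0],"twist":0,"claw":65},{"translation":[-0.3,0.35,0],"twist":0,"claw":65},{"translation":[-0.3,0.35,0],"twist":0,"claw":65},{"translation":[-0.3,0.35,0],"twist":0,"claw":65},{"translation":[-0.3,0.35,0],"twist":0,"claw":65},{"translation":[0,0,0],"twist":0,"claw":65}]'
python3 - <<'E'
from h import *
print(r.get_state()['q'])
go(.5985,-.2175,.086)
S=snap('scene','s8')
E
```

```text
clock: 23.88
tool_pos: [0.4701, -0.0995, 0.1833]
eef_rot: [0.705, 0.709, 0.0, -0.0]
contact_force: [-0.4, -0.7, 0.4]
opening: 0.65
clock: 24.38
tool_pos: [0.5372, -0.1587, 0.1835]
eef_rot: [0.705, 0.709, 0.001, 0.002]
contact_force: [0.1, -0.7, -0.2]
opening: 0.653
[ 0.17340233  0.67629894  0.05208533  1.83186745 -0.05388167  0.63078661
  0.26421552]
t 24.38 tcp [ 0.5372 -0.1587  0.1835] open 0.653 F [ 0.1 -0.7 -0.2] units [-1.48  1.51  2.45] yaw(y) 0.4 -> twist to jaws-y -14.94, jaws-x 0.06
```

View pics/s8.png

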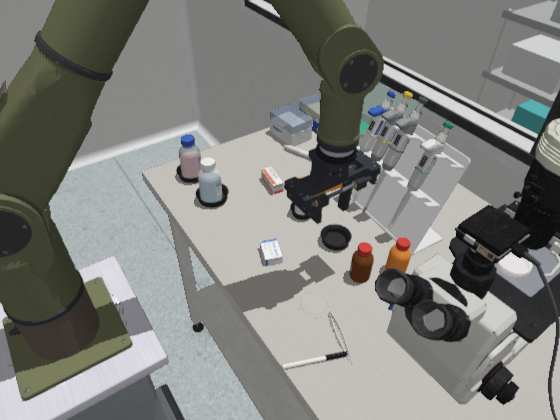

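The elbow is high and clear, and the gripper (about (200,335)) has free space toward the brown bottle (262,362). I continue over it.

```bash
python3 -m jog '[{"translation":[-0.3,0.3,0],"twist":0.06,"claw":65},{"translation":[-0.4,0.4,0],"twist":0,"claw":65},{"translation":[-0.4,0.4,0],"twist":0,"claw":65},{"translation":[-0.25,0.25,0],"twist":0,"claw":65},{"translation":[-0.12,0.12,0],"twist":0,"claw":65},{"translation":[0,0,0],"twist":0,"claw":65},{"translation":[0,0,0],"twist":0,"claw":65}]'
python3 - <<'E'
from h import *
go(.5985,-.2175,.086)
S=snap('scene'); a=cv2.resize(S['img'][130:300,270:440],(600,600),interpolation=2); cv2.imwrite('pics/s9.png',a[:,:,::-1])
E
```

```text
clock: 25.02
tool_pos: [0.5921, -0.2145, 0.1831]
eef_rot: [0.707, 0.707, -0.0, -0.001]
contact_force: [0.4, 0.8, -0.5]
opening: 0.648
t 25.02 tcp [ 0.5921 -0.2145  0.1831] open 0.648 F [ 0.4  0.8 -0.5] units [-0.08  0.16  2.43] yaw(y) 0.0 -> twist to jaws-y -15.00, jaws-x 0.00
```

View pics/s9.png

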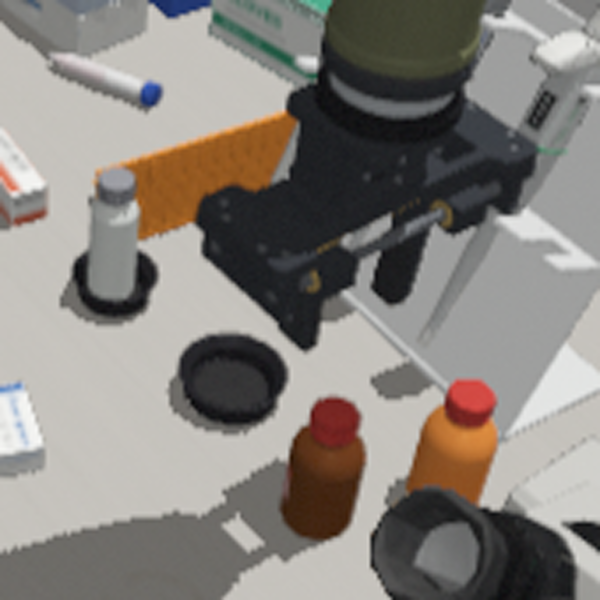

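```bash
python3 -m jog '[{"translation":[-0.07,0.14,0],"twist":0,"claw":65},{"translation":[0,0,0.2],"twist":0,"claw":65},{"translation":[0,0,0.3],"twist":0,"claw":65},{"translation":[0,0,0.3],"twist":0,"claw":65},{"translation":[0,0,0.3],"twist":0,"claw":65},{"translation":[0,0,0.2],"twist":0,"claw":65},{"translation":[0,0,0],"twist":0,"claw":65}]'
python3 - <<'E'
from h import *
go(.5985,-.2175,.086)
T=snap('top');S=snap('scene')
a=cv2.resize(S['img'][150:300,290:440],(400,400),interpolation=2);b=cv2.resize(T['img'][80:230,330:480],(400,400),interpolation=2); cv2.imwrite('pics/s10.png',np.hstack([a,b])[:,:,::-1])
E
```

```text
clock: 25.65
tool_pos: [0.5969, -0.2183, 0.1286]
eef_rot: [0.708, 0.707, -0.001, -0.002]
contact_force: [-0.1, 0.8, -0.0]
opening: 0.651
t 25.65 tcp [ 0.5969 -0.2183  0.1286] open 0.651 F [-0.1  0.8 -0. ] units [0.02 0.05 1.07] yaw(y) -0.1 -> twist to jaws-y -15.02, jaws-x -0.02
```

View pics/s10.png

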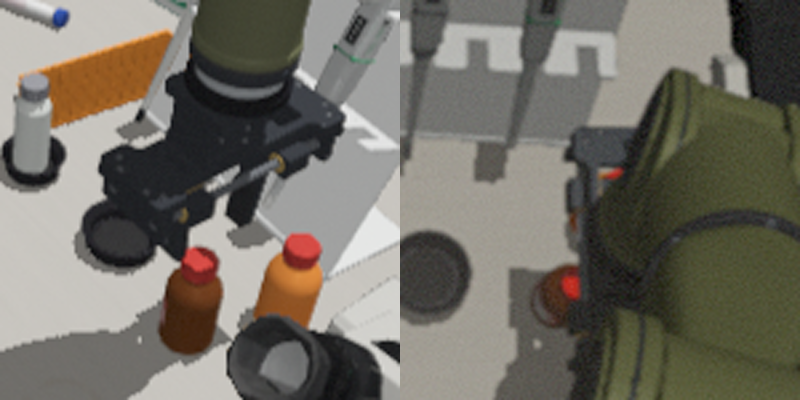

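The jaws straddle the brown cap (left view (200,262)), with the orange bottle clear of the far finger. I descend and grip.

```bash
python3 -m jog '[{"translation":[0,0.04,0.2],"twist":0,"claw":65},{"translation":[0,0,0.3],"twist":0,"claw":65},{"translation":[0,0,0.3],"twist":0,"claw":65},{"translation":[0,0,0.2],"twist":0,"claw":65},{"translation":[0,0,0.05],"twist":0,"claw":65},{"translation":[0,0,0],"twist":0,"claw":65},{"translation":[0,0,0],"twist":0,"claw":0},{"translation":[0,0,0],"twist":0,"claw":0},{"translation":[0,0,0],"twist":0,"claw":0},{"translation":[0,0,0],"twist":0,"claw":0},{"translation":[0,0,0],"twist":0,"claw":0},{"translation":[0,0,0],"twist":0,"claw":0},{"translation":[0,0,0],"twist":0,"claw":0}]' 25
python3 - <<'E'
from h import *
go(.53,-.15,.156)
E
```

```text
clock: 26.83
tool_pos: [0.6006, -0.2191, 0.09]
eef_rot: [0.708, 0.706, 0.0, 0.0]
contact_force: [-1.0, 0.4, 3.1]
opening: 0.341
t 26.83 tcp [ 0.6006 -0.2191  0.09  ] open 0.341 F [-1.   0.4  3.1] units [ 1.72 -1.77 -1.65] yaw(y) -0.1 -> twist to jaws-y -15.02, jaws-x -0.02
```

```bash
python3 -m jog '[{"translation":[0,0,-0.1],"twist":0,"claw":0},{"translation":[0,0,-0.3],"twist":0,"claw":0},{"translation":[0,0,-0.4],"twist":0,"claw":0},{"translation":[0,0,-0.4],"twist":0,"claw":0},{"translation":[0,0,-0.3],"twist":0,"claw":0},{"translation":[0,0,-0.2],"twist":0,"claw":0},{"translation":[0.1,-0.15,0],"twist":0,"claw":0},{"translation":[0.3,-0.35,0],"twist":0,"claw":0},{"translation":[0.4,-0.4,0],"twist":0,"claw":0},{"translation":[0.4,-0.4,0],"twist":0,"claw":0},{"translation":[0.35,-0.35,0],"twist":0,"claw":0},{"translation":[0.15,-0.15,0],"twist":0,"claw":0},{"translation":[0,0,0],"twist":0,"claw":0}]'
python3 -m jog '[{"translation":[0,0,0],"twist":-1,"claw":0},{"translation":[0,0,0],"twist":-1,"claw":0},{"translation":[0,0,0],"twist":-1,"claw":0},{"translation":[0,0,0],"twist":-1,"claw":0},{"translation":[0,0,0],"twist":-1,"claw":0},{"translation":[0,0,0],"twist":-1,"claw":0},{"translation":[0,0,0],"twist":-1,"claw":0},{"translation":[0,0,0],"twist":-1,"claw":0},{"translation":[0,0,0],"twist":-1,"claw":0},{"translation":[0,0,0],"twist":-1,"claw":0},{"translation":[0,0,0],"twist":-1,"claw":0},{"translation":[0,0,0],"twist":-1,"claw":0},{"translation":[0,0,0],"twist":-1,"claw":0},{"translation":[0,0,0],"twist":-1,"claw":0},{"translation":[0,0,0],"twist":-1,"claw":0},{"translation":[0,0,0],"twist":0,"claw":0}]'
python3 - <<'E'
from h import *
go(.6225,-.0985,.156)
E
```

```text
clock: 27.92
tool_pos: [0.5263, -0.1488, 0.1571]
eef_rot: [0.707, 0.707, -0.001, -0.002]
contact_force: [-0.7, -0.2, -1.6]
opening: 0.338
clock: 29.25
tool_pos: [0.5292, -0.1524, 0.1571]
eef_rot: [0.001, 1.0, -0.0, 0.0]
contact_force: [-0.1, -0.3, -2.0]
opening: 0.343
t 29.25 tcp [ 0.5292 -0.1524  0.1571] open 0.343 F [-0.1 -0.3 -2. ] units [-2.33  1.35  0.03] yaw(y) 89.9 -> twist to jaws-y -0.01, jaws-x 14.99
```

```bash
python3 -m jog '[{"translation":[-0.2,0.1,0],"twist":0,"claw":0},{"translation":[-0.35,0.2,0],"twist":0,"claw":0},{"translation":[-0.45,0.25,0],"twist":0,"claw":0},{"translation":[-0.45,0.25,0],"twist":0,"claw":0},{"translation":[-0.45,0.25,0],"twist":0,"claw":0},{"translation":[-0.3,0.2,0],"twist":0,"claw":0},{"translation":[-0.13,0.1,0],"twist":0,"claw":0},{"translation":[0,0,0],"twist":0,"claw":0},{"translation":[0,0,0],"twist":0,"claw":0}]'
python3 - <<'E'
from h import *
go(.6225,-.0985,.095)
S=snap('scene'); a=cv2.resize(S['img'][130:300,250:420],(600,600),interpolation=2); cv2.imwrite('pics/s11.png',a[:,:,::-1])
print((np.array(w2px(S,[.6225,-.0985,.022]))-[130,250])*600/170)
E
```

```text
clock: 30.0
tool_pos: [0.6213, -0.0972, 0.1572]
eef_rot: [0.001, 1.0, -0.0, -0.0]
contact_force: [0.0, -0.8, -0.8]
opening: 0.345
t 30.00 tcp [ 0.6213 -0.0972  0.1572] open 0.345 F [ 0.  -0.8 -0.8] units [-0.03 -0.03  1.55] yaw(y) 89.8 -> twist to jaws-y -0.03, jaws-x 14.97
[367.6877718  299.83139517]
```

View pics/s11.png

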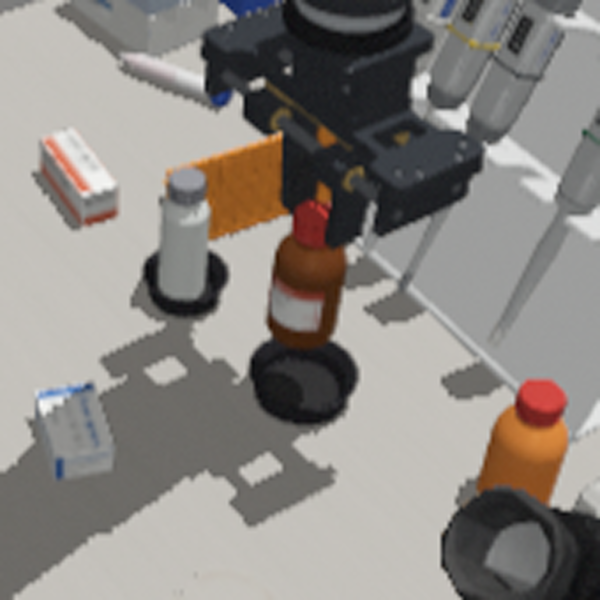

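The brown bottle hangs over its holder, rim centre about crop (303,372) against a predicted (300,368). I lower it.

```bash
python3 -m jog '[{"translation":[-0.02,-0.02,0.2],"twist":0,"claw":0},{"translation":[0,0,0.3],"twist":0,"claw":0},{"translation":[0,0,0.35],"twist":0,"claw":0},{"translation":[0,0,0.3],"twist":0,"claw":0},{"translation":[0,0,0.2],"twist":0,"claw":0},{"translation":[0,0,0.1],"twist":0,"claw":0},{"translation":[0,0,0.05],"twist":0,"claw":0},{"translation":[0,0,0],"twist":0,"claw":0},{"translation":[0,0,0],"twist":0,"claw":0}]'
python3 - <<'E'
from h import *
go(.6225,-.0985,.0945)
E
```

```text
clock: 30.8
tool_pos: [0.6222, -0.0978, 0.0974]
eef_rot: [0.001, 1.0, 0.0, -0.0]
contact_force: [0.5, -0.1, -1.8]
opening: 0.344
t 30.80 tcp [ 0.6222 -0.0978  0.0974] open 0.344 F [ 0.5 -0.1 -1.8] units [-0.01 -0.02  0.07] yaw(y) 89.9 -> twist to jaws-y -0.02, jaws-x 14.98
```

```bash
python3 -m jog '[{"translation":[0,0,0.06],"twist":0,"claw":0},{"translation":[0,0,0],"twist":0,"claw":0},{"translation":[0,0,0],"twist":0,"claw":40},{"translation":[0,0,0],"twist":0,"claw":45},{"translation":[0,0,0],"twist":0,"claw":50},{"translation":[0,0,0],"twist":0,"claw":60},{"translation":[0,0,0],"twist":0,"claw":65},{"translation":[0,0,0],"twist":0,"claw":65},{"translation":[0,0,-0.2],"twist":0,"claw":65},{"translation":[0,0,-0.4],"twist":0,"claw":65},{"translation":[0,0,-0.5],"twist":0,"claw":65},{"translation":[0,0,-0.5],"twist":0,"claw":65},{"translation":[0,0,-0.5],"twist":0,"claw":65},{"translation":[0,0,-0.3],"twist":0,"claw":65},{"translation":[0.3,0,0],"twist":0,"claw":65},{"translation":[0.5,0,0],"twist":0,"claw":65},{"translation":[0.6,0,0],"twist":0,"claw":65},{"translation":[0.6,0,0],"twist":0,"claw":65},{"translation":[0.5,0,0],"twist":0,"claw":65},{"translation":[0.3,0,0],"twist":0,"claw":65}]'
python3 -m jog '[{"translation":[0.6,0,-0.5],"twist":0,"claw":65},{"translation":[0.6,0,-0.5],"twist":0,"claw":65},{"translation":[0.4,0,-0.5],"twist":0,"claw":65},{"translation":[0,0,0],"twist":0,"claw":65},{"translation":[0,0,0],"twist":0,"claw":65}]'
python3 - <<'E'
from h import *
go(.6225,-.0985,.0945)
T=snap('top');S=snap('scene')
a=cv2.resize(S['img'][120:300,160:420],(780,540),interpolation=2);cv2.imwrite('pics/s12.png',a[:,:,::-1])
f=lambda h:((h[...,0]<6)|(h[...,0]>174))&(h[...,1]>150)&(h[...,2]>100)
g=lambda h:(h[...,0]>100)&(h[...,0]<135)&(h[...,1]>150)
w=lambda h:(h[...,1]<40)&(h[...,2]>175)
# expected cap-top centre pixels if seated on the holder floor, vs. colour masks
for n,s,p,z,m in(('blue',T,(.441,.337),.129,g),('blue',S,(.441,.337),.1205,g),('white',T,(.4415,.2135),.129,w),('white',S,(.4415,.2135),.1205,w),('red',T,(.6225,-.0985),.104,f),('red',S,(.6225,-.0985),.097,f)):
    e=np.array(w2px(s,[*p,z])); k=m(cv2.cvtColor(s['img'],cv2.COLOR_RGB2HSV))
    yx=np.argwhere(k); yx=yx[np.abs(yx-e).max(1)<11]
    if len(yx): c=(yx.min(0)+yx.max(0))/2; print(n,len(yx),np.round(e,1),c,np.round(px2w(s,*c,z)[:2]-p,4))
    else: print(n,'none')
E
```

```text
clock: 32.47
tool_pos: [0.5077, -0.0979, 0.1913]
eef_rot: [0.001, 1.0, -0.0, -0.001]
contact_force: [0.0, -0.0, 0.7]
opening: 0.652
clock: 32.88
tool_pos: [0.4469, -0.0978, 0.2521]
eef_rot: [0.001, 1.0, -0.0, 0.001]
contact_force: [0.1, 0.0, -0.5]
opening: 0.653
t 32.88 tcp [ 0.4469 -0.0978  0.2521] open 0.653 F [ 0.1  0.  -0.5] units [-4.38 -0.01  3.95] yaw(y) 89.9 -> twist to jaws-y -0.02, jaws-x 14.98
blue 170 [253.  139.8] [252.5 139.5] [0.0011 0.0007]
blue 131 [140.  186.7] [140.5 187. ] [-0.0004 -0.0027]
white 216 [253.5 198. ] [254. 199.] [-0.001  -0.0022]
white 286 [162.5 207.4] [162.5 209. ] [ 0.0034 -0.0022]
red 155 [174.3 343.7] [175.5 343.5] [-0.0027  0.0004]
red 121 [211.9 338. ] [214.  337.5] [-0.0054 -0.0049]
```

View pics/s12.png

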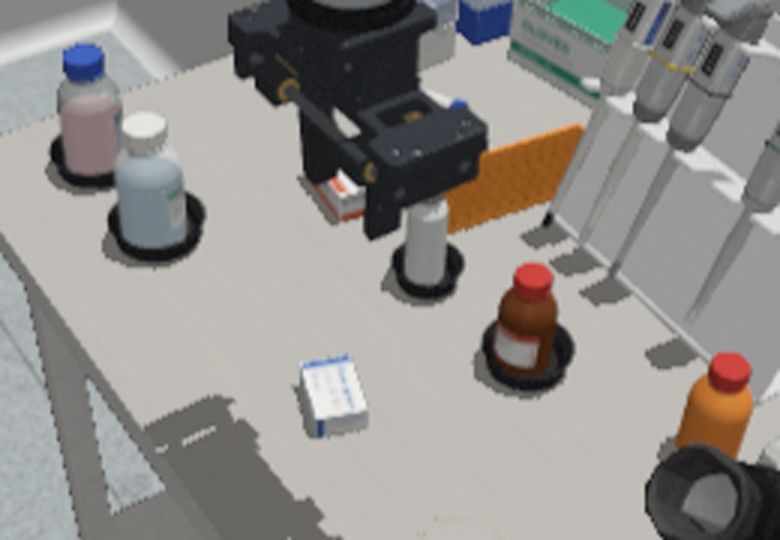

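All four bottles stand upright and low in their holders: blue/pink (62,83), white/pale (130,145), slender (430,245) and brown (530,330). The cap offsets are 1–7 mm and no cap sits higher than predicted. The robot is clear, so I'll hand in.

```bash
python3 -c "
from plant import r
print(r.finish_job())"
```

```text
the job is handed in; nothing more can be done
None
```

All four bottles are standing in holders of their own width, and I handed the job in at about 33 s of the 112 s allowed. No verdict was reported. I gripped each bottle by its cap:
- **Pink/blue cap:** in the far wide holder.
- **Pale/white cap:** in the nearer wide holder.
- **Brown/red cap:** in the middle holder. I left the orange look-alike alone.
- **Slender white:** in the narrowest holder.

**Last checks:** the final picture shows all four upright and low in their holders, with the gripper clear and the measured force near zero. The cap positions were about 1–3 mm off the holder centres for the pink bottle. The pale one was about 2–4 mm off.

**Weaker points:**
- **Brown bottle:** the two cameras disagreed slightly, giving about 3 mm from the top camera and 7 mm from the scene camera. Neither showed the cap high, and the well allows only about 5.5 mm of play.
- **Slender bottle:** I checked it only by eye, because the gripper hid its cap in the last picture.
- **Cartons:** I saw both in place in the late pictures, but did not measure them.

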